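Clamp the cassette on the shaker and set its speed dial

TASK

Load the dark blue cassette on the shaker: slide it in lengthwise and flat from the front, so that it pushes up the sprung hold-down arm, until it meets the back stop, square and centred, and let go so that the arm bears down on it. Only then turn the speed dial until its white pointer line stands at the red marker. Do not shift the red marker, and leave the other things on the bench where they are.

Things in the scene. Friction and masses are not known exactly. Their poses are not given: they have to be found in the camera images.
- case_centre (a point): centre of the closed dark blue cassette, 7 mm above its underside. It is a flat box 76 mm long (its own y), 61 mm wide at the lid rim (its own x; the side walls stand 56 mm apart) and 14 mm thick (z); either end may go in first
- cassette: the cassette itself, about 80 g; origin at the centre of its underside, axes as at case_centre; its lid stays shut
- shaker: low white box fixed to the bench, 160 mm deep (its x, front to back), 215 wide (y, to its left), grey-black deck on its left, dial on its right. Origin: centre of its underside. The deck top is 44 mm above the bench; the dial's axis lies at x = 0, y = -55 mm
- seat (a point): point on the deck top under the middle of a cassette that lies fully home, axes as shaker. The face of the aluminium back stop (61 mm wide, 12 high) is at x = +38.5 mm from here; the deck is flat and open in front and at the sides, to x = -68 mm and y = +-50 mm. The hinge bracket of the hold-down arm stands at x = 57 to 73 mm, 37 mm above the deck
- holddown (a joint): sprung hold-down arm, a bar 13 to 16 mm wide along the shaker's x over the middle of the deck, hinged 30 mm above the deck at the back; rad, 0 = down, grows to 0.8 as its nose lifts. About 0.12 when it rests on the cassette, pressing with 2 to 3 N. A flat thing pushed in from the front along the deck lifts it by itself, with a push of a few newtons
- nose (a point): lowest point of the arm's round blue nose, on its middle line: 6 mm above the deck when empty, at x = -3.5 mm of seat. From the nose a smooth blue ramp rises forward to a tip 45 mm farther to the front, its underside about 27 mm above the deck (some 40 mm with the cassette in), so the cassette may come in up to 8 mm above the deck
- dial (a joint): angle of the black speed dial in rad, 0 to 4.71, growing clockwise seen from above; 0 is the first line of the scale, front left (pointer 135 degrees anticlockwise from the shaker's x), and the last line is front right. It turns with light friction (0.04 N m) and stays where it is left
- dial_grip (a point): on the dial's upright axis, at the height to grip: 73 mm above the bench, 10 mm below the top of the dial. The grip is an upright bar 56 mm long, 14 mm thick and 34 mm high on a 68 mm disc (disc top 51 mm above the bench), turning with the dial; the point's own x runs along the bar to the end with the white pointer line, its y across the bar
- pointer (a point): point 40 mm from the dial's axis, in line with the white pointer line; turns with the dial
- mark_tip (a point): point 40 mm from the dial's axis, near the tip of the small red marker (15x9 mm, its tip towards the axis, top 50 mm above the bench) that rides stiffly on the rim of the scale; the pointer is to stand here
- mark (a joint): angle of the red marker on the same scale and zero as dial, in rad: the pointer stands at the marker when both are equal
- brown_bottle: brown glass bottle with a black cap, 56 mm across and 118 high, standing off one end of the cassette, 0.10 m from its centre; bystander. Origin: centre of its underside
- dish: white covered dish, 61 mm across and 12 high, off the other end of the cassette, 0.10 m from its centre (bottle and dish may have changed places); bystander. Origin: centre of its underside
- screwdriver: blue-handled screwdriver, 150x17x15 mm, lying about 85 mm beside the cassette's centre; bystander. Origin: centre of its underside, its length along its own y
- capsule: white standing tube with a black band, 50 mm across and 100 high, behind the shaker; bystander. Origin: centre of its underside
- marker_pen: red and white marker pen, 135x17x16 mm, lying in front of the shaker; bystander. Origin: centre of its underside, its length along its own y
- tee: small grey tee-shaped connector, 40x30x15 mm, lying in front of the shaker; bystander. Origin: centre of its underside
There are look-alikes about, which are no part of the job. Several things look just like the cassette: the one meant starts farthest to the robot's right.

How it is judged:
By the outcome, as a careful person would: the job done as asked, in the order asked, and still so for the second after the job is handed in, with the robot touching nothing.
It also fails if it takes over 70 s, if anything falls off the work surface, if the arm or the gripper's body presses on something with over 40 N, if the wrist force passes 120 N, or if a joint passes its speed limit or range.

ROBOT

A 6-joint arm with a two-finger parallel gripper is mounted at the origin on a cart in front of the work surface, level with it; the furniture and walls round the work are solid. World frame = base frame: x ahead of the robot, y to its left, z up, the work surface at z = 0. Lengths are in m, angles in rad, forces in N, time in s.
With the tool pointing down it reaches from about 0.4 to 0.825 m from the base axis. Payload 7 kg.
Tool frame: the origin (TCP) lies at the very end of the fingers, on their centre line; the grasp point (between the pads) lies 19 mm behind it; z points along the fingers, y is the line along which they close (so a half turn about z gives the same grasp; the last joint's range is limited). The gripper opens to 85 mm and grips with 20 to 120 N. Pads are 22 mm wide; open, the fingers measure 114 mm over their backs; the gripper's body (76 mm by 85 mm) begins 54 mm behind the grasp point. The pads swing forward as they close: fully open they stand 13 mm farther back than shut.
Start: joints at [1.553, 0.359, 0.012, 0, -1.224, -0.288], TCP at [0.203, 0.644, 0.201] pointing down, gripper open.
Joint ranges: [-3.07, 3.07], [-1.43, 2.12], [-1.02, 1.25], [-3.03, 1.67], [-3.05, -0], [-3.03, 3.03]. Speed limits (rad/s): [2.39, 2.39, 3.01, 3.14, 3.14, 3.14].

INTERFACE

Orientations are given as a unit quaternion [x, y, z, w].
In Python, from bench import ctrl gives the robot as it stands. Calls block until the motion is done:
- ctrl.movep(position, orientation): joint-space move of the TCP to a pose.
- ctrl.line_to(position, feed=0.15, rotation=None): straight line of the TCP; rotation=None keeps the orientation; feed is the mean speed in m/s.
- ctrl.move_j(angles): joint-space move.
- ctrl.open_gripper() and ctrl.grab(): open the fingers fully, or close them until they stop; the grip force is fixed at half the most.
- ctrl.wait(seconds).
- ctrl.inverse_kinematics(position, orientation): joint angles nearest the present ones, or None.
- ctrl.camera(name): name is "scene" or "top" or "wrist"; returns a dict with "frame" (420x560x3 uint8, blue, green, red), "depth" (420x560 float32, m along the optical axis (not along the pixel's ray), 0 where there is no reading), "fx", "fy", "cx", "cy" (pixels), "k1" (the pictures are not rectified: a ray, as slopes to the right and down, at radius r is drawn at 1 + k1 r^2 times it, then the intrinsics apply), "position" and "orientation" of the camera in the world. Camera axes: x right, y down, z forward; pixel columns grow to the right and rows downward; lengths in m; the calibration is good to about 2 mm. A picture is of the moment at which its call begins.
A pose or a line that the arm cannot do raises ctrl.Unreachable and nothing moves.
- ctrl.close_job(): hands the job in; it is judged then, once.
Readings, each from a call of its own:
- ctrl.current_clock(): time.
- ctrl.current_qpos(): joint angles.
- ctrl.current_qd(): joint speeds.
- ctrl.current_joint_torque(): joint torques, N m.
- ctrl.current_position(): TCP position.
- ctrl.current_tool_rot(): TCP orientation.
- ctrl.current_force(): force on the tool from outside, world axes, zero at the start.
- ctrl.current_torque(): the same for the moment, N m.
- ctrl.current_opening(): finger opening in m.
- ctrl.current_finger_force(): force on a finger pad.
Only numpy, scipy, OpenCV 4.12 (cv2) and the standard library are available. Lean on these libraries where they do the work, as an engineer would, in place of code of your own. Each camera call takes 0.05 s, during which the arm holds its last target. There are 200 camera calls.

## Working session

There is one attempt and no reset: what is moved stays moved. The work goes in short steps, each a Python script; the robot and the scene stay as the last script left them, time stands still between calls to the robot, and variables do not carry over. Pictures are saved under pics/ and viewed, at most 10 in all, crops included, and the job is handed in when it is done.

```bash
ls; mkdir -p pics; cat > h.py <<'E'
import numpy as np, cv2
from scipy.spatial.transform import Rotation as R
from bench import ctrl
def snap(n,tag):
    c=ctrl.camera(n); np.save(f'pics/{tag}.npy',c,allow_pickle=True); cv2.imwrite(f'pics/{tag}.png',c['frame']); return c
def load(tag): return np.load(f'pics/{tag}.npy',allow_pickle=True).item()
def ray(c,u,v):
    xd,yd=(u-c['cx'])/c['fx'],(v-c['cy'])/c['fy']; x,y=xd,yd
    for _ in range(20):
        s=1+c['k1']*(x*x+y*y); x,y=xd/s,yd/s
    return np.array([x,y,1.])
def pix(c,u,v,z=None):
    """world point at pixel: from depth, or on the plane z"""
    r=R.from_quat(c['orientation']).apply(ray(c,u,v)); p=np.array(c['position'])
    if z is None:
        d=c['depth'][int(round(v))-1:int(round(v))+2,int(round(u))-1:int(round(u))+2]; return p+r*np.median(d[d>0])
    return p+r*(z-p[2])/r[2]
def proj(c,P):
    q=R.from_quat(c['orientation']).inv().apply(np.array(P)-c['position']); x,y=q[...,0]/q[...,2],q[...,1]/q[...,2]
    s=1+c['k1']*(x*x+y*y); return np.stack([c['cx']+c['fx']*x*s,c['cy']+c['fy']*y*s],-1)
def down(a): # tool pointing down, tool y axis (closing) at world angle a
    y=np.array([np.cos(a),np.sin(a),0]); z=np.array([0,0,-1.]); return R.from_matrix(np.stack([np.cross(y,z),y,z],1)).as_quat()
E
python3 - <<'E'
from h import *
for n in('scene','top'):
    c=snap(n,n+'0'); print(n,c['fx'],c['cx'],c['cy'],c['k1'],c['position'],R.from_quat(c['orientation']).as_matrix().round(2).tolist())
    cv2.imwrite(f'pics/{n}0b.png',cv2.resize(c['frame'],(800,600),interpolation=cv2.INTER_CUBIC))
print(ctrl.current_tool_rot(),ctrl.current_opening())
E
```

```text
pics
scene 528.427539243947 283.70532615070096 210.03777768916913 -0.11963640629248642 [-0.15582828  1.72828882  0.80814634] [[-0.91, -0.17, 0.38], [-0.42, 0.37, -0.83], [-0.0, -0.91, -0.41]]
top 416.07053667091515 273.8975760666689 215.9394264155499 0.03450859065705002 [0.31176688 0.23262461 1.32642379] [[-0.0, -0.99, 0.16], [-1.0, 0.0, 0.01], [-0.01, -0.16, -0.99]]
[ 9.88325866e-01 -1.52352834e-01 -5.27546415e-05  7.70639893e-04] 0.08533616925139689
```

View pics/top0b.png

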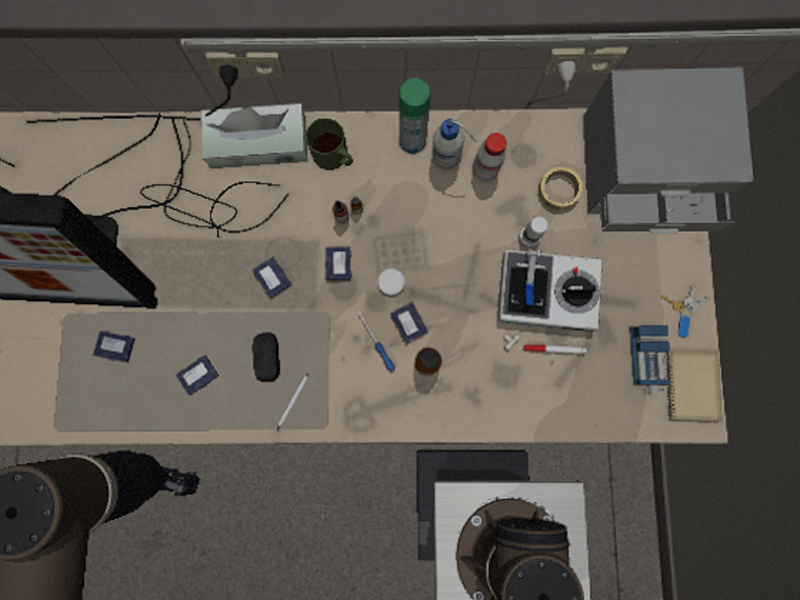

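View pics/scene0b.png

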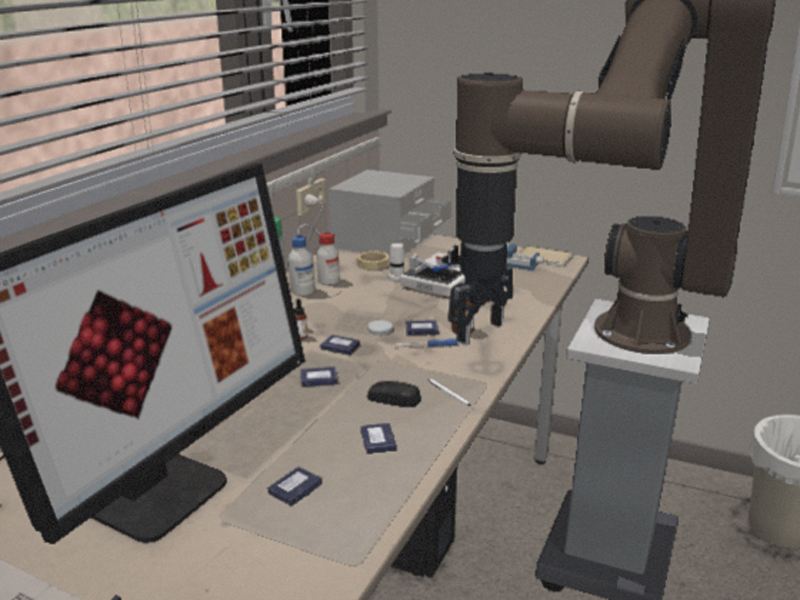

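Top view (800-px picture): the cassette-like things are at (113,346), (197,375), (271,278), (338,264) and (408,322). The one at (408,322) is farthest right. It also has the dish (391,282) and bottle (428,362) off its ends and the screwdriver (377,342) beside it, so it fits the description. The shaker is at (551,290), with its dial at (576,289) and red marker at (575,270). The pen and tee lie in front of the shaker, the capsule behind it.

```bash
python3 - <<'E'
from h import *
c=load('top0')
for n,(u,v) in dict(case=(408,322),bottle=(428,355),dish=(391,282),screw=(377,342),seat_arm=(530,290),dial=(576,289),mark=(575,270),sFL=(501,319),sFR=(599,328),sBL=(508,252),sBR=(601,257),pen=(555,349),tee=(511,342),caps=(537,226)).items(): print(n,pix(c,u*.7,v*.7).round(3))
f=c['frame'][150:290,250:437]; cv2.imwrite('pics/crop1.png',cv2.resize(f,(800,600),interpolation=cv2.INTER_CUBIC))
E
```

```text
case [0.496 0.214 0.013]
bottle [0.413 0.176 0.116]
dish [0.588 0.252 0.008]
screw [0.451 0.284 0.009]
seat_arm [ 0.558 -0.049  0.06 ]
dial [ 0.555 -0.141  0.081]
mark [ 0.604 -0.151  0.045]
sFL [0.498 0.011 0.035]
sFR [ 0.482 -0.212 -0.002]
sBL [ 0.648 -0.008  0.038]
sBR [ 0.645 -0.225  0.   ]
pen [ 0.434 -0.108  0.013]
tee [ 0.45  -0.013  0.01 ]
caps [ 0.689 -0.06   0.098]
```

View pics/crop1.png

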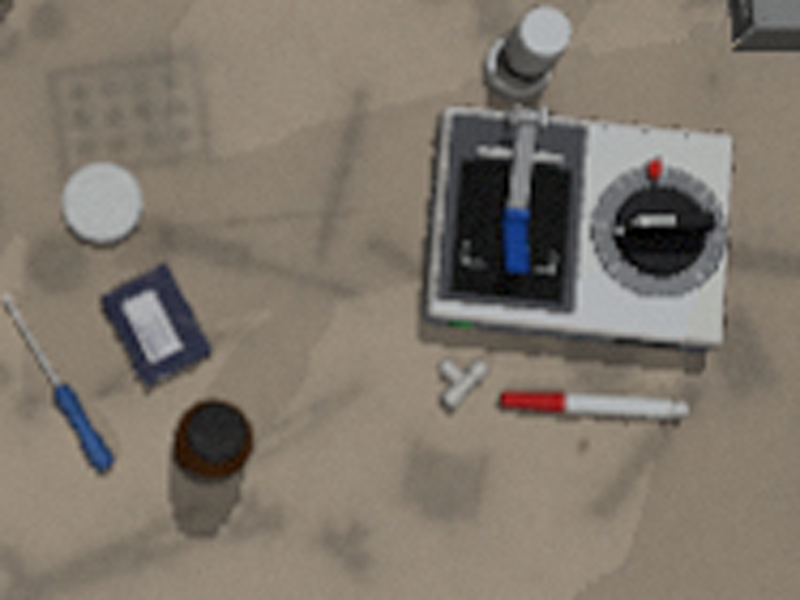

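The crop confirms the target cassette at (157,325) in the crop, its long axis running from dish to bottle. The shaker is yawed about -5°. Next I move the wrist camera close, first over the shaker, then over the cassette.

```bash
python3 - <<'E'
from h import *
ds=np.deg2rad
for tag,p,a in [('c1',[0.45,0.20,0.28],-65),('c2',[0.49,0.26,0.28],-65),('s1',[0.50,-0.06,0.34],-96),('s2',[0.50,-0.12,0.34],-96)]:
    try:
        ctrl.movep(p,down(ds(a)))
    except ctrl.Unreachable as e: print(tag,'unreach',e); continue
    ctrl.wait(0.2)
    c=snap('wrist',tag); print(tag,np.round(ctrl.current_position(),4),c['position'].round(3) ,R.from_quat(c['orientation']).as_matrix()[:,2].round(2),c['fx'],round(ctrl.current_clock(),1),np.round(ctrl.current_qpos(),2))
a=[cv2.resize(load(t)['frame'],(400,300),interpolation=cv2.INTER_AREA) for t in('c1','c2','s1','s2')]
cv2.imwrite('pics/quad.png',np.vstack([np.hstack(a[:2]),np.hstack(a[2:])]))
E
```

```text
c1 [0.4499 0.2005 0.2798] [0.516 0.23  0.453] [-0.26 -0.12 -0.96] 305.5247926903619 2.2 [ 0.82  0.01 -0.25 -0.   -1.32  1.19]
c2 [0.4897 0.2595 0.2805] [0.555 0.289 0.454] [-0.26 -0.12 -0.96] 305.5247926903619 2.9 [ 0.84  0.12 -0.13  0.   -1.32  1.17]
s1 [ 0.5002 -0.0592  0.3397] [ 0.572 -0.068  0.513] [-0.28  0.03 -0.96] 305.5247926903619 4.3 [ 0.27  0.01 -0.11 -0.   -1.45  1.19]
s2 [ 0.5001 -0.1193  0.34  ] [ 0.572 -0.128  0.513] [-0.28  0.03 -0.96] 305.5247926903619 4.9 [ 0.15  0.03 -0.09 -0.   -1.45  1.32]
```

View pics/quad.png

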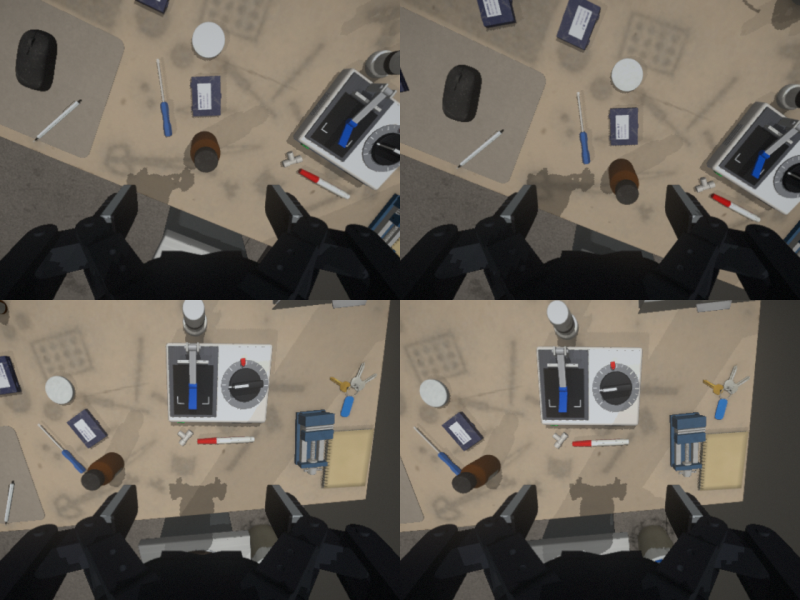

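Wrist pictures: the cassette is at (205,96) in c1, with the bottle at (205,150), dish (208,40) and screwdriver (163,98) around it. In s2 the shaker is at (590,385), dial (616,388) and red marker (613,365). The pointer line lies across the dial, pointing either left or right. I'll segment the cassette and shaker through the depth images from two views.

```bash
cat >> h.py <<'E'
def cloud(c):
    vv,uu=np.mgrid[0:420,0:560]; pts=np.stack([uu,vv],-1).reshape(-1,1,2).astype(float)
    K=np.array([[c['fx'],0,c['cx']],[0,c['fy'],c['cy']],[0,0,1]])
    n=cv2.undistortPointsIter(pts,K,np.array([c['k1'],0,0,0.]),None,None,(3,40,1e-9)).reshape(420,560,2)
    d=c['depth']; P=np.dstack([n*d[...,None],d]); P=R.from_quat(c['orientation']).apply(P.reshape(-1,3)).reshape(420,560,3)+c['position']
    P[d==0]=np.nan; return P
E
python3 - <<'E'
from h import *
def rect(m,P,n):
    m=cv2.morphologyEx(m.astype(np.uint8),cv2.MORPH_OPEN,np.ones((3,3)))
    k,l,s,_=cv2.connectedComponentsWithStats(m); i=1+np.argmax(s[1:,4]); q=P[l==i]
    (x,y),(w,h),a=cv2.minAreaRect((q[:,:2]*1000).astype(np.float32)); print(n,np.round([x,y,w,h,a],1),'n',len(q),'z',np.round(np.nanpercentile(q[:,2],[5,50,95])*1000,1))
for t in('c1','c2'):
    c=load(t);P=cloud(c); near=np.hypot(P[...,0]-.496,P[...,1]-.214)<.055
    rect(near&(P[...,2]>.008),P,t+' depth')
    hsv=cv2.cvtColor(c['frame'],cv2.COLOR_BGR2HSV)
    Q=P
    rect(near&((hsv[...,0]>105)&(hsv[...,0]<140)&(hsv[...,1]>70)),P,t+' blue')
    tb=P[(abs(P[...,0]-.40)<.02)&(abs(P[...,1]-.30)<.02)]; print('bench z',np.round(np.nanmedian(tb[:,2])*1000,1))
for t in('s1','s2'):
    c=load(t);P=cloud(c); z=P[...,2]; near=(abs(P[...,0]-.565)<.13)&(abs(P[...,1]+.1)<.16)
    rect(near&(z>.035)&(P[...,0]<.66),P,t+' shaker'); 
    hsv=cv2.cvtColor(c['frame'],cv2.COLOR_BGR2HSV)
    m=near&(hsv[...,0]>105)&(hsv[...,0]<130)&(hsv[...,1]>150)
    rect(m,P,t+' bluearm')
    rm=near&((hsv[...,0]<8)|(hsv[...,0]>172))&(hsv[...,1]>150)&(P[...,0]>.53); q=P[rm]; print('red',q.mean(0).round(4),len(q))
    rect(near&(z>.062)&(P[...,1]<-.10),P,t+' dialbar')
    for lo,hi in((.040,.0475),(.049,.055)):
        q=z[near&(z>lo)&(z<hi)]; print(lo,len(q),np.median(q).round(4))
c=load('s2'); f=c['frame'][50:185,85:265]; cv2.imwrite('pics/crop2.png',cv2.resize(f,(800,600),interpolation=cv2.INTER_CUBIC))
E
```

```text
c1 depth [464.1 201.3  16.2  86.6  21.1] n 21982 z [383.9 397.2 409.5]Traceback (most recent call last):
  File "<stdin>", line 11, in <module>
  File "<stdin>", line 4, in rect
    return _wrapfunc(a, 'argmax', axis=axis, out=out, **kwds)
    return bound(*args, **kwds)
ValueError: attempt to get argmax of an empty sequence
```

```bash
cat > m.py <<'E'
from h import *
def rect(m,P,n):
    m=cv2.morphologyEx(m.astype(np.uint8),cv2.MORPH_OPEN,np.ones((3,3)))
    k,l,s,_=cv2.connectedComponentsWithStats(m)
    if k<2: print(n,'none'); return
    i=1+np.argmax(s[1:,4]); q=P[l==i]
    (x,y),(w,h),a=cv2.minAreaRect((q[:,:2]*1000).astype(np.float32)); print(n,np.round([x,y,w,h,a],1),'n',len(q),'z',np.round(np.nanpercentile(q[:,2],[5,50,95])*1000,1))
E
python3 - <<'E'
from m import *
for t in('c1','c2'):
    c=load(t);P=cloud(c);z=P[...,2]; near=(np.hypot(P[...,0]-.496,P[...,1]-.214)<.058)&(z<.03)
    v=(287,134) if t=='c1' else (312,176)
    print(t,pix(c,*v).round(3),P[v[1],v[0]].round(3),near.sum())
    rect(near&(z>.008),P,t+' depth')
    hsv=cv2.cvtColor(c['frame'],cv2.COLOR_BGR2HSV); print(hsv[v[1],v[0]])
    rect(near&(hsv[...,0]>100)&(hsv[...,0]<145)&(hsv[...,1]>60),P,t+' blue')
    tb=P[(abs(P[...,0]-.43)<.02)&(abs(P[...,1]-.24)<.02)&(z<.02)]; print('bench z',np.round(np.nanmedian(tb[:,2])*1000,1))
for t in('s1','s2'):
    c=load(t);P=cloud(c); z=P[...,2]; near=(abs(P[...,0]-.565)<.13)&(abs(P[...,1]+.1)<.16)&(z<.1)
    rect(near&(z>.035)&(P[...,0]<.66),P,t+' shaker'); 
    hsv=cv2.cvtColor(c['frame'],cv2.COLOR_BGR2HSV)
    rect(near&(hsv[...,0]>105)&(hsv[...,0]<130)&(hsv[...,1]>150),P,t+' bluearm')
    rm=near&((hsv[...,0]<8)|(hsv[...,0]>172))&(hsv[...,1]>150)&(P[...,0]>.53); q=P[rm]; print('red',q.mean(0).round(4),len(q))
    rect(near&(z>.066)&(P[...,1]<-.10),P,t+' dialbar')
    for lo,hi in((.040,.0475),(.049,.055)):
        q=z[near&(z>lo)&(z<hi)]; print(lo,len(q),np.median(q).round(4))
c=load('s2'); f=c['frame'][50:185,85:265]; cv2.imwrite('pics/crop2.png',cv2.resize(f,(800,600),interpolation=cv2.INTER_CUBIC))
E
```

```text
c1 [0.496 0.212 0.015] [0.496 0.212 0.016] 5191
c1 depth [495.1 211.3  76.5  58.6  26.5] n 2246 z [12.9 14.4 15.8]
[102   7 190]
c1 blue none
bench z 0.8
c2 [0.497 0.213 0.014] [0.497 0.213 0.014] 4622
c2 depth [495.3 211.   76.1  58.1  27.4] n 2012 z [12.9 14.4 15.8]
[102   7 189]
c2 blue none
bench z 0.9
s1 shaker [ 564.5 -102.4  214.8  159.8   83.5] n 15786 z [39.3 44.1 74. ]
s1 bluearm [547.5 -48.1  15.8  46.3  83.6] n 396 z [59.2 65.8 76.1]
red [ 0.6032 -0.1542  0.0508] 49
s1 dialbar [ 558.2 -156.4   14.1   56.5    0.9] n 455 z [80.4 83.6 85.2]
0.04 11199 0.0438
0.049 1293 0.0517
s2 shaker [ 564.6 -102.1  214.8  159.9   83.5] n 15575 z [39.3 44.1 74.1]
s2 bluearm [546.5 -47.9  16.   47.3  84. ] n 386 z [59.1 66.  75.9]
red [ 0.6029 -0.1546  0.0506] 49
s2 dialbar [ 558.2 -156.3   14.1   55.2    0.8] n 436 z [80.8 83.6 85.2]
0.04 11002 0.0438
0.049 1268 0.0518
```

View pics/crop2.png

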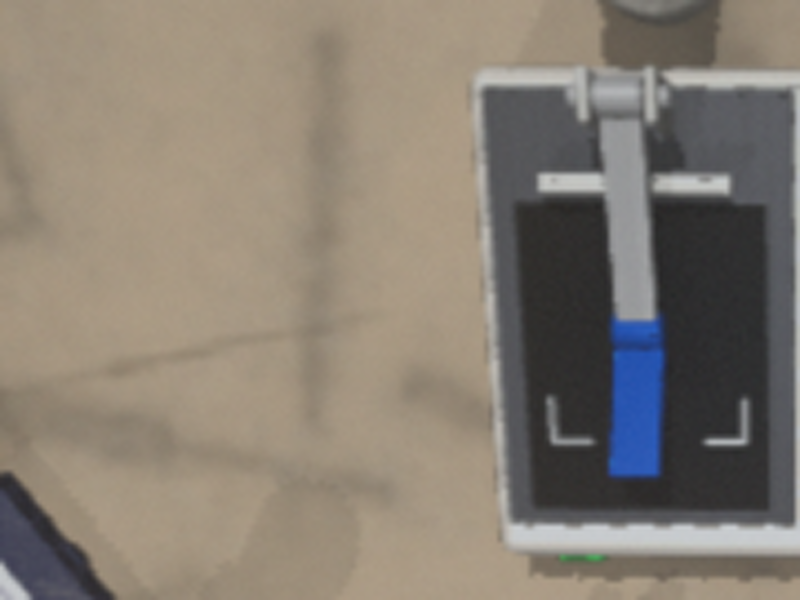

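The shaker rectangle measures 215x160 mm with its centre at (0.5646,-0.1022) and yaw -6.5°. The dial bar centre falls on the computed dial axis. The crop shows the deck, with back-stop corners at (538,192)/(730,193) and front bracket marks at (549,445)/(749,445). Now I'll compute the seat and the fingertip depth while the fingers are open.

```bash
python3 - <<'E'
from m import *
a=np.deg2rad(-6.5);ex=np.array([np.cos(a),np.sin(a)]);ey=np.array([-np.sin(a),np.cos(a)]);o=np.array([.5646,-.1022])
c=load('s2')
for n,(u,v,z) in dict(stopL=(538,192,.056),stopR=(730,193,.056),mkL=(549,445,.044),mkR=(749,445,.044),deckF=(650,510,.044),tip=(635,476,.0735),greyR=(796,400,.044)).items():
    p=pix(c,u*.225+85-.4,v*.225+50-.4,z)[:2]-o; print(n,np.round([p@ex*1000,p@ey*1000],1))
P=cloud(c); g=P[240:290,150:400]; 
zz=g[...,2]; m=(zz>.3)&(zz<.46); print('lowest finger z rel TCP',np.round(np.percentile(zz[m],[0.5,2,5])-.34,4))
E
```

```text
stopL [40.2 82.1]
stopR [40.4 21.2]
mkL [-40.4  86.1]
mkR [-39.8  17.6]
deckF [-62.4  52.3]
tip [-46.9  51.9]
greyR [-24.6   1.5]
lowest finger z rel TCP [0.044  0.0449 0.0461]
```

```bash
python3 - <<'E'
from m import *
th=np.deg2rad(27); d=np.array([np.cos(th),np.sin(th)]); g=np.array([.4952,.2112])-.008*d; q=down(th-np.pi/2)
ctrl.movep([*g,.25],q); ctrl.line_to([*g,.03],feed=.2); ctrl.wait(.2)
f0=np.array(ctrl.current_force()); print('f0',f0.round(2))
for z in(.02,.012,.008,.005,.003,.001):
    ctrl.line_to([*g,z],feed=.05); f=np.array(ctrl.current_force())-f0; print(z,f.round(2))
    if abs(f[2])>3: break
c=snap('wrist','g1')
ctrl.grab(); print(ctrl.current_opening(),ctrl.current_finger_force(),ctrl.current_position(),(np.array(ctrl.current_force())-f0).round(2),ctrl.current_clock())
c2=snap('wrist','g2')
cv2.imwrite('pics/g.png',np.hstack([cv2.resize(x['frame'],(400,300)) for x in(c,c2)]))
E
```

```text
f0 [-0.42 -0.26 -0.59]
0.02 [0.9  0.42 1.41]
0.012 [0.77 1.44 0.23]
0.008 [ 0.45  0.1  -0.46]
0.005 [0.41 0.01 0.47]
0.003 [ 0.29 -0.33  1.19]
0.001 [0.23 0.29 0.37]
0.0001662582922509138 0.0 [0.48809046 0.2075621  0.00100142] [-0.15  0.56  0.37] 10.1417
```

View pics/g.png

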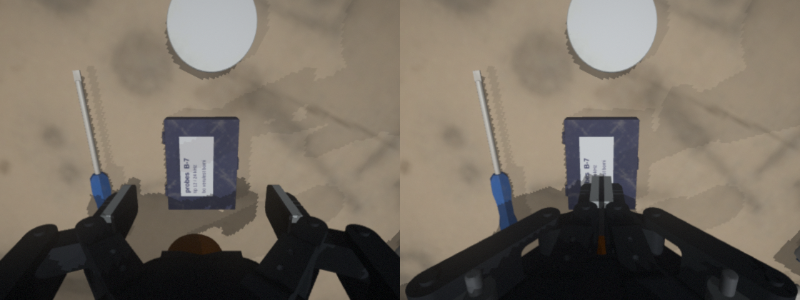

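The pads closed on nothing (opening 0). The picture shows the cassette still in place and the shut tips at (601,180), over its label. I'll check where things really are.

```bash
python3 - <<'E'
from m import *
for t in('g1','g2'):
    c=load(t);P=cloud(c);z=P[...,2]
    near=(np.hypot(P[...,0]-.496,P[...,1]-.214)<.065)&(z<.03)
    rect(near&(z>.008),P,t)
    print('cam',c['position'].round(4),'tcp px',proj(c,[.4881,.2076,.001]).round(0),'bench',np.nanmedian(z[:60,300:500]).round(4))
print('tip pts',[pix(c,281,v).round(4).tolist() for v in(246,250,254,260,270)])
ca=load('c1'); qr=np.array(ca['position'])-[.4499,.2005,.2798]; print('cam offset c1',qr.round(4),'g1',(np.array(load('g1')['position'])-[.4881,.2076,.001]).round(4))
print(ctrl.current_position(),ctrl.current_force())
E
```

```text
g1 [494.9 210.9  76.7  58.8  27. ] n 12836 z [13.3 14.4 15.4]
cam [0.5526 0.2391 0.1742] tcp px [279. 238.] bench 0.0013
g2 [495.  211.   76.6  59.   27.1] n 10171 z [13.3 14.4 15.4]
cam [0.5527 0.2391 0.1743] tcp px [280. 238.] bench 0.0013
tip pts [[0.4893, 0.2072, 0.0149], [0.4976, 0.2113, 0.0404], [0.4975, 0.2113, 0.0446], [0.4974, 0.2112, 0.0506], [0.4977, 0.2114, 0.0603]]
cam offset c1 [0.0658 0.0294 0.1732] g1 [0.0645 0.0315 0.1732]
[0.48807234 0.2075725  0.0009932 ] [-0.12921122 -0.33376014 -0.53165184]
```

The depth shows the shut fingertips about 37 mm higher than the TCP reading implies, so that discrepancy is real and I'll work with it. I'll measure the tip height directly, open as well as shut, and go lower under force watch.

```bash
python3 - <<'E'
from m import *
for t in('g1','g2'):
    P=cloud(load(t)); z=P[...,2]; m=(z>.019)&(z<.09)&(np.hypot(P[...,0]-.488,P[...,1]-.2076)<.075)
    m[:225]=0
    q=P[m]; q=q[np.argsort(q[:,2])]; print(t,len(q),q[[0,5,20,60,150]].round(4).tolist())
ctrl.open_gripper(); print(ctrl.current_opening())
f0=np.array(ctrl.current_force()); p=np.array(ctrl.current_position())
for z in(-.01,-.018,-.024,-.028,-.031,-.034):
    ctrl.line_to([p[0],p[1],z],feed=.05); f=np.array(ctrl.current_force())-f0; print(z,ctrl.current_position()[2].round(4),f.round(2))
    if abs(f[2])>4: break
c=snap('wrist','g3'); P=cloud(c); z=P[...,2]; m=(z>.005)&(z<.09); m[:225]=0
cv2.imwrite('pics/g3b.png',c['frame'])
for s in((60,230),(340,520)):
    k=np.zeros_like(m);k[:,s[0]:s[1]]=1; q=P[m&k&(np.hypot(P[...,0]-.488,P[...,1]-.2076)<.07)&(np.hypot(P[...,0]-.488,P[...,1]-.2076)>.04)]; q=q[np.argsort(q[:,2])]; print(q[[0,20,60,150]].round(4).tolist())
E
```

```text
g1 6547 [[0.4285, 0.1865, 0.019], [0.4242, 0.1919, 0.0191], [0.4253, 0.1884, 0.0192], [0.4209, 0.1937, 0.0201], [0.4296, 0.1849, 0.0218]]
g2 9900 [[0.4305, 0.1793, 0.019], [0.4311, 0.1789, 0.0194], [0.431, 0.1789, 0.0201], [0.4314, 0.1764, 0.0234], [0.4963, 0.214, 0.037]]
0.08501768442216538
-0.01 -0.0106 [0.23 0.1  0.59]
-0.018 -0.0184 [-0.43 -0.38  1.07]
-0.024 -0.0244 [ 0.8  -0.79  0.06]
-0.028 -0.0283 [ 0.17 -0.7   0.92]
-0.031 -0.0312 [-0.2  -0.06  0.12]
-0.034 -0.0342 [-0.01 -1.13  0.36]
[[0.4742, 0.2474, 0.0092], [0.4746, 0.2471, 0.0105], [0.4744, 0.247, 0.0122], [0.4724, 0.2459, 0.0147]]
[[0.5086, 0.1685, 0.0094], [0.5118, 0.1703, 0.0105], [0.5076, 0.1683, 0.0123], [0.5068, 0.168, 0.0145]]
```

View pics/g3b.png

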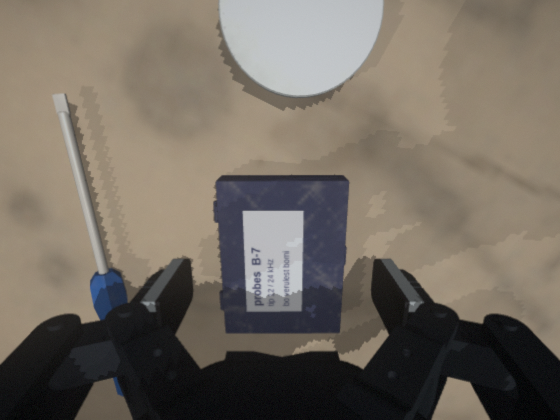

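The cassette sits between the open pads, its top from (217,178) to (340,330). The pads are at (170,285) and (395,285), clear of the screwdriver. Now I grab and lift.

```bash
python3 - <<'E'
from m import *
p=np.array(ctrl.current_position())
ctrl.line_to([p[0],p[1],-.036],feed=.05)
ctrl.grab(); print(ctrl.current_opening(),ctrl.current_finger_force(),ctrl.current_force().round(2))
ctrl.line_to([p[0],p[1],.12],feed=.15); ctrl.wait(.2)
print(ctrl.current_opening(),ctrl.current_position().round(4),ctrl.current_force().round(2),ctrl.current_clock())
c=snap('wrist','l1'); P=cloud(c); z=P[...,2]
# cassette in tool frame
near=np.hypot(P[...,0]-.496,P[...,1]-.214)<.06
hsv=c['frame']; q=P[205:225,240:320,2]; print('label z',np.nanmedian(q))
cv2.imwrite('pics/l1b.png',c['frame'])
for u,v in((230,190),(330,190),(240,230),(320,230),(280,200),(280,240)): print(u,v,P[v,u].round(4))
E
```

```text
0.05466817570341677 71.45368622615933 [-4.04 -2.15 21.92]
0.05493377138320941 [0.4877 0.2073 0.1192] [ 0.18 -0.36 -0.47] 14.75
label z 0.16725866848312426
230 190 [0.5154 0.2445 0.1665]
330 190 [0.5346 0.2068 0.1668]
240 230 [0.5013 0.2332 0.1676]
320 230 [0.5171 0.2021 0.1675]
280 200 [0.5212 0.2237 0.167 ]
280 240 [0.5046 0.2153 0.1663]
```

View pics/l1b.png

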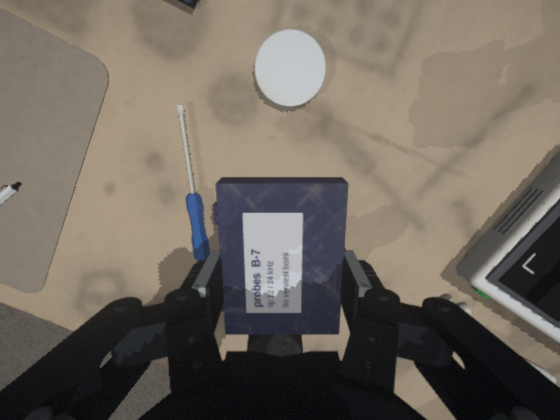

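The cassette is held flat on its side walls (opening 55 mm, top at z=0.167). It spans (217,180) to (340,333), symmetric between the pads. Next I measure its in-hand offset and go to the front of the deck.

```bash
cat >> m.py <<'E'
a=np.deg2rad(-6.5);ex=np.array([np.cos(a),np.sin(a)]);ey=np.array([-np.sin(a),np.cos(a)]);o=np.array([.5646,-.1022]);seat=o+.002*ex+.052*ey
E
python3 - <<'E'
from m import *
c=load('l1'); t=np.deg2rad(27); u=np.array([np.cos(t),np.sin(t)]);w=np.array([-u[1],u[0]])
tc=np.array([.4877,.2073])
Q=[]
for n,px in dict(FL=(217,184),FR=(347.5,184),RL=(225,333),RR=(340,333)).items():
    p=pix(c,*px,.167)[:2]-tc; Q.append(p); print(n,np.round([p@u*1000,p@w*1000],1))
f,r=(Q[0]+Q[1])/2,(Q[2]+Q[3])/2; print('axis angle rel',np.rad2deg(np.arctan2((f-r)@w,(f-r)@u)).round(2),'centre',(((f+r)/2)@u*1000).round(1),(((f+r)/2)@w*1000).round(1))
q=down(a-np.pi/2); p=np.array(ctrl.current_position())
ctrl.line_to([p[0],p[1],.16],feed=.2)
g=seat-.128*ex
ctrl.movep([*g,.16],q); ctrl.line_to([*g,.03],feed=.15); ctrl.wait(.2)
print(ctrl.current_position().round(4),ctrl.current_force().round(2),ctrl.current_clock())
c=snap('wrist','i1'); P=cloud(c); cv2.imwrite('pics/i1b.png',c['frame'])
tc=np.array(ctrl.current_position())[:2]
print([P[v,u].round(4).tolist() for u,v in((235,200),(330,200),(280,300))], [(proj(c,[*(seat+.0385*ex+s*.0305*ey),.056])).round(0).tolist() for s in(1,-1)])
E
```

```text
FL [44.3 25.8]
FR [ 44.3 -28.9]
RL [-30.3  26.5]
RR [-30.4 -29.9]
axis angle rel 0.11 centre 7.0 -1.6
[ 0.4459 -0.0361  0.0307] [-1.75  0.43 -1.17] 17.3417
[[0.486, -0.0224, 0.0796], [0.4813, -0.0624, 0.079], [0.4353, -0.0357, 0.079]] [[198.0, -138.0], [358.0, -138.0]]
```

View pics/i1b.png

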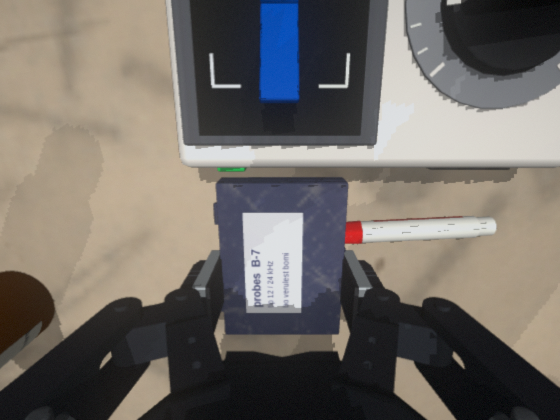

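The cassette is straight in front of the deck (217–347, 180). The blue ramp tip is at (261–299,100) and the bracket marks at (212,86) and (349,86). I'll compare the lateral positions from this one picture.

```bash
python3 - <<'E'
from m import *
c=load('i1')
for n,(u,v,z) in dict(FL=(217,184,.079),FR=(347.5,184,.079),RL=(225,333,.079),RR=(340,333,.079),mL=(211,87,.044),mR=(349.5,87,.044),aL=(261,99,.0715),aR=(299,99,.0715),dL=(183.5,143,.044),dR=(378.5,143,.044)).items():
    p=pix(c,u,v,z)[:2]-seat; print(n,np.round([p@ex*1000,p@ey*1000],1))
E
```

```text
FL [-82.3  25.7]
FR [-82.3 -28.9]
RL [-156.5   26.3]
RR [-156.5  -29.8]
mL [-41.3  33.3]
mR [-41.4 -34.6]
aL [-48.3   7.1]
aR [-48.3  -8.5]
dL [-68.4  49.3]
dR [-68.4 -51.3]
```

```bash
python3 - <<'E'
from m import *
p=np.array(ctrl.current_position()); b=p[:2]+.0009*ey
ctrl.line_to([*b,.0128],feed=.1); ctrl.wait(.2)
f0=np.array(ctrl.current_force()); z=ctrl.current_position()[2]; print(z,f0.round(2))
s=0
for s in(.03,.05,.07,.09,.105,.113,.116,.117,.118,.119,.120,.121,.122,.123,.124,.125):
    ctrl.line_to([*(b+s*ex),.0128],feed=.08 if s<.11 else .03); f=np.array(ctrl.current_force())-f0
    q=np.array(ctrl.current_position()); print(s,((q[:2]-b)@ex).round(4),q[2].round(4),'fx',(f[:2]@ex).round(2),'fy',(f[:2]@ey).round(2),'fz',f[2].round(2))
    if f[:2]@ex<-12 or abs(f[2])>20: break
print(ctrl.current_opening(),ctrl.current_clock())
c=snap('wrist','i2'); cv2.imwrite('pics/i2b.png',c['frame'])
E
```

```text
0.013271288263933416 [ 1.24 -1.07 -1.05]
0.03 0.0297 0.0125 fx -1.86 fy -0.36 fz -0.02
0.05 0.0499 0.0126 fx -1.99 fy 2.03 fz -0.14
0.07 0.0698 0.0124 fx -1.16 fy 0.91 fz -2.18
0.09 0.0899 0.0127 fx -2.18 fy 0.6 fz -2.91
0.105 0.1062 0.013 fx 0.22 fy 1.72 fz -2.97
0.113 0.1134 0.0128 fx -1.14 fy 0.86 fz -1.76
0.116 0.1161 0.0128 fx -1.19 fy 0.82 fz -2.83
0.117 0.1169 0.0127 fx -2.0 fy 0.6 fz -2.59
0.118 0.118 0.0128 fx -2.46 fy 0.65 fz -3.55
0.119 0.1191 0.0128 fx -2.05 fy 1.16 fz -3.04
0.12 0.1193 0.0127 fx -6.28 fy 2.0 fz -0.53
0.121 0.1193 0.0125 fx -9.76 fy 3.75 fz 1.63
0.122 0.1192 0.0123 fx -13.45 fy 5.48 fz 3.09
0.05444670613342307 22.15
```

View pics/i2b.png

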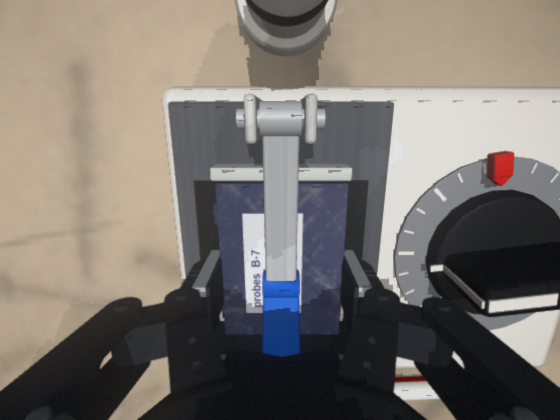

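The cassette's front edge is against the back stop (213–351,178), square, with the arm centred over it. The pointer's white line is at the left end of the bar, (435,268), and the red marker's tip is at (501,186). I'll ease off, set the cassette down, release and rise straight up, then check everything numerically.

```bash
python3 - <<'E'
from m import *
p=np.array(ctrl.current_position()); b=p[:2].copy()
ctrl.line_to([*b,.0123],feed=.03); f0=np.array(ctrl.current_force())
for z in(.0115,.0105,.0095,.0085):
    ctrl.line_to([*b,z],feed=.03); f=np.array(ctrl.current_force()); print(z,ctrl.current_position()[2].round(4),f.round(2))
    if f[2]-f0[2]>5: break
ctrl.open_gripper(); ctrl.wait(.2); print(ctrl.current_opening(),ctrl.current_force().round(2))
ctrl.line_to([*b,.15],feed=.12)
g=seat-.09*ex-.05*ey; ctrl.movep([*g,.2],down(a-np.pi/2)); ctrl.wait(.2)
c=snap('wrist','d1'); P=cloud(c); z=P[...,2]; print(c['position'].round(3),ctrl.current_clock())
def sh(q): q=q-seat; return q@ex*1000,q@ey*1000
D=P[...,:2]-seat; X=D@ex*1000; Y=D@ey*1000
hsv=cv2.cvtColor(c['frame'],cv2.COLOR_BGR2HSV)
m=(abs(X)<42)&(abs(Y)<40)&(z>.053)&(z<.063)&(X<37.5); q=P[m]; 
r=cv2.minAreaRect(np.stack([X[m],Y[m]],1).astype(np.float32)); print('cassette in seat frame',np.round([*r[0],*r[1],r[2]],1),'z',np.nanpercentile(z[m],[5,50,95]).round(4), 'x rng',np.percentile(X[m],[1,99]).round(1),'y rng',np.percentile(Y[m],[1,99]).round(1))
ax=o-.055*ey
rm=((hsv[...,0]<8)|(hsv[...,0]>172))&(hsv[...,1]>130)&(abs(X)<80)&(Y<-60)&(z>.03)
for tag,mm in(('all',rm),('top',rm&(z>.048))):
    v=P[mm][:,:2]-ax; print('red',tag,len(v),'angle rel shaker',np.rad2deg(np.arctan2((v@ey).mean(),(v@ex).mean())).round(2),'r',np.percentile(np.hypot(*v.T)*1000,[2,50,98]).round(1))
bm=(np.hypot(P[...,0]-ax[0],P[...,1]-ax[1])<.035)&(z>.076)&(z<.1)
r=cv2.minAreaRect(np.stack([X[bm],Y[bm]],1).astype(np.float32)); print('bar',np.round([*r[0],*r[1],r[2]],1),'axis expected',np.round(sh(ax),1))
w=(np.hypot(P[...,0]-ax[0],P[...,1]-ax[1])<.045)&(hsv[...,2]>150)&(hsv[...,1]<60)&(z>.047); print([ (int(u),int(v),*np.round(P[v,u]*1000-[*(ax*1000),0],0)) for v,u in np.argwhere(w)[::12]])
E
```

```text
0.0115 0.0115 [-2.49  0.82 -1.84]
0.0105 0.0105 [-1.97  0.7  -1.4 ]
0.0095 0.0104 [-5.31  1.57  8.27]
0.0852552371915141 [-0.51  0.53  0.25]
[ 0.55  -0.1    0.372] 25.9
cassette in seat frame [-0.4  0.5 59.2 75.6 89.9] z [0.0571 0.0584 0.0597] x rng [-38.1  36.9] y rng [-28.4  27.4]
red all 130 angle rel shaker 9.55 r [38.  44.9 50.9]
red top 128 angle rel shaker 9.55 r [38.2 44.9 50.9]
bar [  -2.3 -106.4   14.1   56.3    7.4] axis expected [  -2. -107.]
[(338, 96, np.float64(2.0), np.float64(5.0), np.float64(83.0)), (337, 97, np.float64(1.0), np.float64(7.0), np.float64(86.0)), (329, 98, np.float64(1.0), np.float64(13.0), np.float64(85.0)), (342, 98, np.float64(-0.0), np.float64(2.0), np.float64(84.0)), (327, 99, np.float64(1.0), np.float64(15.0), np.float64(84.0)), (339, 99, np.float64(-1.0), np.float64(5.0), np.float64(86.0)), (322, 100, np.float64(0.0), np.float64(20.0), np.float64(85.0)), (334, 100, np.float64(-1.0), np.float64(9.0), np.float64(84.0)), (317, 101, np.float64(-0.0), np.float64(24.0), np.float64(85.0)), (329, 101, np.float64(-1.0), np.float64(13.0), np.float64(84.0)), (341, 101, np.float64(-3.0), np.float64(3.0), np.float64(84.0)), (326, 102, np.float64(-2.0), np.float64(16.0), np.float64(84.0)), (308, 103, np.float64(-0.0), np.float64(30.0), np.float64(52.0)), (326, 103, np.float64(-3.0), np.float64(16.0), np.float64(84.0)), (305, 105, np.float64(-2.0), np.float64(33.0), np.float64(52.0))]
```

The cassette is home: centre at (-0.4, 0.5) mm, angle 0.1°, lying on the deck. The pointer stands at 97.4° from the shaker's x axis and the marker at about 9.2°. That means turning clockwise by about 88°, which the last joint can do with the closing axis at -179°.

```bash
cat >> m.py <<'E'
ax=o-.055*ey+.0003*ey
def state(tag):
    c=snap('wrist',tag); P=cloud(c); z=P[...,2]; hsv=cv2.cvtColor(c['frame'],cv2.COLOR_BGR2HSV)
    V=(P[...,:2]-ax)*1000; X=V@ex; Y=V@ey; rr=np.hypot(X,Y)
    rm=((hsv[...,0]<8)|(hsv[...,0]>172))&(hsv[...,1]>130)&(rr<60)&(z>.045)
    bm=(rr<35)&(z>.076)&(z<.1); r=cv2.minAreaRect(np.stack([X[bm],Y[bm]],1).astype(np.float32)); c0=np.array(r[0])
    w=(rr<38)&(hsv[...,2]>150)&(hsv[...,1]<60)&(z>.049)
    print('bar',np.round([*r[0],*r[1],r[2]],1),'mark about axis',np.rad2deg(np.arctan2(Y[rm].mean(),X[rm].mean())).round(2),'about bar centre',np.rad2deg(np.arctan2(Y[rm].mean()-c0[1],X[rm].mean()-c0[0])).round(2),'white dir',np.rad2deg(np.arctan2(Y[w].mean(),X[w].mean())).round(1),'n',rm.sum(),w.sum())
    S=(P[...,:2]-seat)*1000; X,Y=S@ex,S@ey; m=(abs(X)<42)&(abs(Y)<40)&(z>.053)&(z<.063)&(X<37.5)
    r=cv2.minAreaRect(np.stack([X[m],Y[m]],1).astype(np.float32)); print('cassette',np.round([*r[0],*r[1],r[2]],1),'clock',ctrl.current_clock())
E
python3 - <<'E'
from m import *
b0=np.deg2rad(.9-180)
ctrl.movep([*ax,.12],down(b0)); print(ctrl.current_qpos().round(2))
f0=np.array(ctrl.current_force())
for z in(.05,.03,.02):
    ctrl.line_to([*ax,z],feed=.12 if z>.04 else .05); f=np.array(ctrl.current_force())-f0; print(z,f.round(2))
    if abs(f[2])>4: raise SystemExit('contact')
ctrl.grab(); print('open',ctrl.current_opening(),ctrl.current_finger_force(),ctrl.current_force().round(2),ctrl.current_torque().round(2))
p=np.array(ctrl.current_position())
for i in range(1,9):
    ctrl.line_to([*ax,.02],feed=.15,rotation=down(b0-np.deg2rad(88.2)*i/8))
print(ctrl.current_force().round(2),ctrl.current_torque().round(2),ctrl.current_qpos().round(2),ctrl.current_clock())
ctrl.open_gripper(); ctrl.line_to([*ax,.12],feed=.15)
g=seat-.09*ex-.05*ey; ctrl.movep([*g,.2],down(a-np.pi/2)); ctrl.wait(.2); state('e1')
E
```

```text
[ 0.06  0.27 -0.31  0.   -0.99 -0.05]
0.05 [-0.23 -0.58 -0.35]
0.03 [-0.49  1.04 -0.41]
0.02 [-0.16  0.69 -0.95]
open 0.01282783713081678 61.811813077074476 [-4.78  1.09 13.33] [0.14 1.79 0.06]
[-10.64   9.22  19.79] [ 3.24  3.77 -0.  ] [ 0.06  0.38 -0.42 -0.   -0.77 -1.59] 32.0917
bar [ 0.  -0.3 56.5 14.4  9. ] mark about axis 9.17 about bar centre 9.59 white dir 7.3 n 132 179
cassette [-0.4  0.6 75.7 58.7  0.1] clock 36.25
```

Bar at 9.0°, marker at 9.2–9.6°: aligned, and the cassette has not moved. I'll do one check of the bystanders against the first top picture, then hand in.

```bash
python3 - <<'E'
from m import *
ctrl.movep([.45,.42,.3],down(np.deg2rad(-65))); ctrl.wait(.2)
c=snap('top','top1'); d=cv2.absdiff(cv2.GaussianBlur(c['frame'],(5,5),0),cv2.GaussianBlur(load('top0')['frame'],(5,5),0)).max(2)
for n,(u,v) in dict(case=(408,322),bottle=(428,362),dish=(391,282),screw=(377,342),dial=(576,289),mark=(575,270),pen=(555,349),tee=(511,342),caps=(537,230)).items():
    k=d[int(v*.7)-9:int(v*.7)+10,int(u*.7)-9:int(u*.7)+10]; print(n,k.mean().round(1),k.max())
E
```

```text
case 69.4 123
bottle 7.1 15
dish 25.0 30
screw 19.8 28
dial 21.8 107
mark 19.7 100
pen 13.0 17
tee 13.0 16
caps 11.3 19
```

```bash
python3 -c "
from bench import ctrl
print(ctrl.current_clock(), ctrl.close_job())"
```

```text
the job is handed in; nothing more can be done
38.3833 None
```

The job is handed in at 38.4 s: the cassette lies home and square against the back stop under the hold-down arm, the dial was then turned to within about 0.5° of the unmoved red marker, and nothing else on the bench appears to have moved.

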